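Seat the red mirror compact on its charging dock

ROBOT

A 7-joint arm with a two-finger parallel gripper is mounted at the origin on the work surface. World frame = base frame: x ahead of the robot, y to its left, z up, the work surface at z = 0. Lengths are in m, angles in degrees, forces in N, time in s.
With the tool pointing down it reaches from about 0.425 to 0.875 m from the base axis. Payload 4.7 kg.
Tool frame: the origin (TCP) lies midway between the tips of the shut fingers; the grasp point (between the pads) lies 19 mm behind it; z points along the fingers, y is the line along which they close (so a half turn about z gives the same grasp; the last joint's range is limited). The gripper opens to 85 mm and grips with 20 to 120 N. Pads are 22 mm wide; open, the fingers measure 114 mm over their backs; the gripper's body (76 mm by 85 mm) begins 54 mm behind the grasp point. The pads swing forward as they close: fully open they stand 13 mm farther back than shut.
Start: joints at [75.636, 18.392, -4.016, 83.108, 1.295, 78.541, -3.26], TCP at [0.17, -0.627, 0.209] pointing down, gripper open.
Joint ranges: [-163.93, 163.93], [-17.29, 119.83], [-79.2, 71.16], [3.27, 140.29], [-89.18, 269.18], [5.43, 117.66], [-154.24, 154.24]. Speed limits (degrees/s): [147.25, 147.25, 180, 180, 180, 180, 180].

INTERFACE

Orientations are given as [roll, pitch, yaw] about the fixed x, y, z axes, in that order (R = Rz(yaw) Ry(pitch) Rx(roll)).
In Python, from bench import manip gives the robot as it stands.
- The arm moves only by the tool arm_command, never from a script. Its argument "steps" is a list that holds one entry, the list of rows, each a list of 4 numbers: the shift along the tool's x, y, z in m, then the turn about the tool's z in rad. A call has 1 to 12 rows; each row is the pose to reach, as a shift and turn from the pose commanded when the call began, along the tool's axes at that moment; what a row does not reach only later rows make up. A row lasts 1/12 s, in which the tool goes at most 41.7 mm and 7.16 degrees, less where a joint would pass 70% of its speed; a pose out of reach is approached as far as the arm can. A call with a gripper value outside its range is refused whole. "jaw" is the closure in counts, from 0 (fully open) to 255 (shut), set as the call begins (left out, the last holds). The fingers move at their own pace and stop on an object; "grip_force" is the grip in N (left out, the last holds). Time passes only in rows, so rows that repeat a pose let the fingers close. It gives the time, the measured TCP pose, the force, the opening and the grip force at its end, in the units of the state.
- manip.get_obs(): the state, without advancing time (a new reading comes with each control period).
- manip.capture(name): name is "scene" or "side" or "wrist"; returns (picture, depth): 480x640x3 uint8, red, green, blue; 480x640 float32, m along the optical axis (not along the pixel's ray), 0 where there is no reading.
- manip.camera_params(name): a dict with "vfov" (degrees; the focal length in pixels is half the picture's height over the tangent of half this angle, whatever the lens; pixels are square), "cx", "cy" (the principal point, pixels), "position" and "orientation" of the camera in the world; the wrist camera has in their place "tool_from_camera" (4x4, takes a point from camera to tool coordinates, whose origin is the TCP and whose axes are the flange's). Camera axes: x right, y down, z forward; pixel columns grow to the right and rows downward; lengths in m; the calibration is good to about 2 mm. A picture is of the moment at which its call begins: read the wrist's pose just before it. camera_params takes no time and is no camera call.
- manip.finish_job(): hands the job in; it is judged then, once.
Trained networks look in the newest picture that a camera, given by its name, has taken for a name from the list of things; names that differ only in an ending like _2 or _b are one class to them, and where a whole thing is asked for, a point or a joint stands for the part that bears it (a point fixed in the world has none). Each returns a list of dicts, best first, with "p" (0 to 1); they miss things now and then, are a little off and sometimes report something else, mostly with a low value. They report only what shows in the picture. A call takes as long as a camera call. They do not tell look-alikes from the thing itself.
- manip.spot_in(target, camera): "centre" ([x, y, z] in m, in world coordinates, good to about 4 mm: the middle of the surface that is visible of it).
- manip.outline_of(target, camera): "pixels" (480x640 bool, what is visible of it).
- manip.mark_of(target, camera): "centre" ([x, y, z] in m, in world coordinates, good to about 4 mm: a listed point, or the origin of a listed thing).
The state is a dict: "time_s": time; "joints": joint angles; "qvel": joint speeds; "tau": joint torques, N m; "tool_pos": TCP position; "ee_rot": TCP orientation; "ft_force": force on the tool from outside, world axes, zero at the start; "wrist_torque": the same for the moment, N m; "opening": opening from 0.0 (shut) to 1.0 (fully open); "gripper_force": force on a finger pad.
Only numpy, scipy, OpenCV 4.12 (cv2) and the standard library are available. Lean on these libraries where they do the work, as an engineer would, in place of code of your own. Each camera call takes 0.05 s, during which the arm holds its last target. There are 200 camera calls.

TASK

The red mirror compact is resting on its white charging dock with its rim notch out of line with the dock's black pin. With a fingertip, push its black thumb catch round until the notch stands over the pin, then press the compact straight down in the middle until it clicks fully home, flat on the dock, and take the hand away. Do not lift it off the dock, and leave everything else on the shelf where it is.

Things in the scene. Friction and masses are not known exactly. Their poses are not given: they have to be found in the camera images.
- dock: White charging dock, fixed: a disc 120 mm across and 16 mm high, origin at the centre of its underside, z up. A steel spindle on its axis (17 mm across, top 35 mm above the shelf) stands inside the compact. The black key pin is on its +x side, with a black stripe running outwards from it on the dock's top; a small green spot marks the -x side.
- pin (a point): Top of the dock's black key pin: a round-headed pin 8 mm across, 43 mm from the dock's axis along the dock's +x, its top 23 mm above the shelf (7 mm above the dock's top). Its outer 3 mm shows beyond the compact's rim from above.
- compact: Round red plastic mirror compact, loose, 170 g, 88 mm across, 24 mm thick; origin at the centre of its underside, z up, notch at +x, thumb catch at -x. A socket underneath fits the dock's spindle with 1 mm play: it turns either way without end, at a light push (under 1 N), and stays where left. It starts level on the raised seat with the notch 0.7 rad or more off the pin, in either sense.
- top (a point): Centre of the compact's top face, in the middle of a bright round inlay 40 mm across: the place to press. 24 mm above the compact's underside; 49 mm above the shelf at the start (underside 25 mm, 2 mm clear above the pin), 40 mm when fully home (underside 16 mm, flat on the dock).
- notch (a point): Middle of the notch in the compact's rim, at underside level, 43 mm from the compact's axis along its +x. The notch is 14 mm wide, runs through the whole thickness, is cut about 8 mm deep from the rim and is open to the outside; it passes the 8 mm pin with 3 mm to spare each side.
- catch (a point): Centre of the compact's upright black thumb catch, a fin straight opposite the notch: 31 mm from the axis along the compact's -x, 14 mm long radially (24 to 38 mm from the axis), 7 mm thick, standing 8 mm above the top face. This point is 4 mm above the top face.
- seat (a joint): Grey sprung seat under the compact, hidden: 0 up, 0.009 m fully down (flush with the dock). Over-centre spring: about 5 N starts it down, less as it goes; beyond about 5 mm it clicks down by itself and stays. With the notch off the pin, the pin stops the compact after 2 mm and it comes up again.
- dispenser: Closed push dispenser of white plastic, loose, 54 mm across, 108 mm high, origin at the centre of its underside. Not to be moved.
- cup: Small white ceramic cup, loose, 66 mm across, 70 mm high, origin at the centre of its underside. Not to be moved.
- jar: Blue ceramic jar with a grey cap, loose, 56 mm across, 65 mm high, origin at the centre of its underside. Not to be moved.
- clipper: Steel nail clipper lying flat, loose, 60 mm long along its x, 12 mm wide, 14 mm high, origin at the centre of its underside. Not to be moved.
- comb: Black plastic comb lying flat, loose, 130 mm long along its x, 30 mm wide, 5 mm high, origin at the centre of its underside. Not to be moved.
- bamboo: Bamboo box with a hinged lid, shut, fixed: 110 mm (x) by 170 mm (y) by about 70 mm high with a dark knob some 35 mm higher near the edge of its lid away from the robot; origin at the centre of its underside. Not needed.
- bamboo_lid (a joint): Lid of the bamboo box: 0 shut, grows to 1.9 rad as it opens upward. It stays shut.
Not all that is in view belongs to the job. There is more than one size of the compact; the job needs the middle-sized.

How it is judged (in metres and radians):
On the way, in this order (a step that is already met when the one before it is completed fails the run):
1. the compact has been turned until its notch stands over the pin (horizontal distance between notch and pin below 0.006 m), for 0.02 s.
2. the compact has been pressed fully home on the pin (horizontal distance between notch and pin below 0.006 m and z of compact in the frame of dock below 0.0178 m and value of joint seat above 0.0075 m and angle between compact's own z axis and vertical below 0.05 rad), for 0.2 s.
At the end, for the whole second after the job is handed in: The compact lies flat on the dock and at rest: underside less than 17.8 mm above the dock's underside (home is 16), notch within 6 mm of the pin, tilted less than 0.05 rad, the seat more than 7.5 mm down; dispenser, cup, jar, clipper and comb within 20 mm of where they stood (all of step 2 and linear speed of compact below 0.01 m/s and distance of each of dispenser, cup, jar, clipper, comb from where it was at the start of the episode below 0.02 m); the robot touches nothing.
It fails at once if the compact is lifted (its underside over 33 mm above the shelf; it starts at 25) (z of compact in the frame of dock above 0.033 m).
It fails at once if the compact is pulled off the dock's axis (horizontal distance between compact and dock above 0.012 m).
It fails at once if another thing on the shelf is moved by more than 20 mm, or the bamboo box is opened (distance of any of dispenser, cup, jar, clipper, comb from where it was at the start of the episode above 0.02 m or value of joint bamboo_lid above 0.2 rad).
It also fails if it takes over 58 s, if anything falls off the work surface, if the arm or the gripper's body presses on something with over 40 N, if the wrist force passes 120 N, or if a joint passes its speed limit or range.

## Working session

There is one attempt and no reset: what is moved stays moved. The work goes in short steps, Python scripts to look and compute and a tool call to move; the robot and the scene stay as the last step left them, time stands still between calls to the robot, and variables do not carry over. Pictures are saved under pics/ and viewed, at most 10 in all, crops included, and the job is handed in when it is done.

Besides the shell and the picture viewer there is one more tool, called after ">>>" as a command line: name --argument value ..., lists and objects as JSON in quotes. arm_command: Moves the arm, as the interface text tells. Its arguments: {"type":"object","properties":{"steps":{"type":"array","items":{"type":"array","items":{"type":"array","items":{"type":"number"}}}},"jaw":{"type":"number"},"grip_force":{"type":"number"}},"required":["steps"]}

```bash
mkdir -p pics
python3 - <<'E'
from bench import manip
import cv2,numpy as np
o=manip.get_obs();print(o['time_s'],o['tool_pos'],o['ee_rot'],o['opening'])
ims=[]
for c in ['scene','side']:
    p,d=manip.capture(c);cv2.imwrite(f'pics/{c}0.png',p[:,:,::-1]);np.save(f'pics/{c}d.npy',d)
    k=manip.camera_params(c);print(c,k['position'],k['orientation'],k['vfov'])
    for t in ['compact','dock','pin','top','notch','catch','cup','dispenser','jar','bamboo']:
        for r in manip.mark_of(t,c)[:3]:print(t,np.round(r['centre'],3),round(r['p'],2))
E
```

```text
0.0 [ 0.16993376 -0.62678438  0.20779824] [-1.79888116e+02  4.03429978e-03  1.51747324e+01] 0.9988491908282213
scene [ 1.21118332 -0.30336915  0.79393718] [-137.13828339    0.31211553   64.84835237] 48.88324304077133
compact [0.585 0.064 0.001] 0.93
compact [ 0.724 -0.01  -0.   ] 0.78
compact [ 0.567 -0.106  0.025] 0.74
dock [ 0.569 -0.109 -0.002] 0.7
pin [ 0.601 -0.127  0.018] 0.61
top [0.585 0.066 0.029] 0.97
top [ 0.571 -0.111  0.052] 0.88
top [ 0.72  -0.009  0.016] 0.73
notch [ 0.74  -0.035  0.001] 0.79
notch [0.594 0.32  0.006] 0.73
notch [ 0.551 -0.068  0.025] 0.65
catch [0.63  0.078 0.031] 0.81
catch [0.702 0.01  0.022] 0.8
catch [ 0.572 -0.138  0.052] 0.76
cup [0.598 0.319 0.   ] 0.98
cup [ 0.564 -0.112 -0.003] 0.23
dispenser [ 0.787  0.126 -0.002] 0.73
jar [ 0.575 -0.326 -0.001] 0.63
bamboo [ 0.781 -0.175 -0.003] 0.73
side [ 0.35241389 -0.60137418  0.67887567] [-133.01609071   -1.12030613  -19.09923209] 49.884530834614324
compact [ 0.72  -0.011  0.002] 0.95
compact [ 0.581  0.065 -0.   ] 0.94
compact [ 0.567 -0.108  0.022] 0.83
dock [ 0.566 -0.112  0.002] 0.96
dock [0.387 0.28  0.001] 0.66
pin [ 0.602 -0.131  0.024] 0.89
top [ 0.568 -0.108  0.053] 0.93
top [ 0.717 -0.011  0.021] 0.93
top [0.588 0.065 0.03 ] 0.91
notch [ 0.535  0.049 -0.002] 0.66
notch [ 0.552 -0.065  0.023] 0.61
notch [ 0.739 -0.034 -0.002] 0.58
catch [ 0.574 -0.14   0.054] 0.81
catch [0.704 0.007 0.024] 0.7
dispenser [ 0.789  0.128 -0.001] 0.62
jar [ 0.574 -0.329  0.002] 0.6
bamboo [ 0.781 -0.176 -0.001] 0.6
```

View pics/scene0.png

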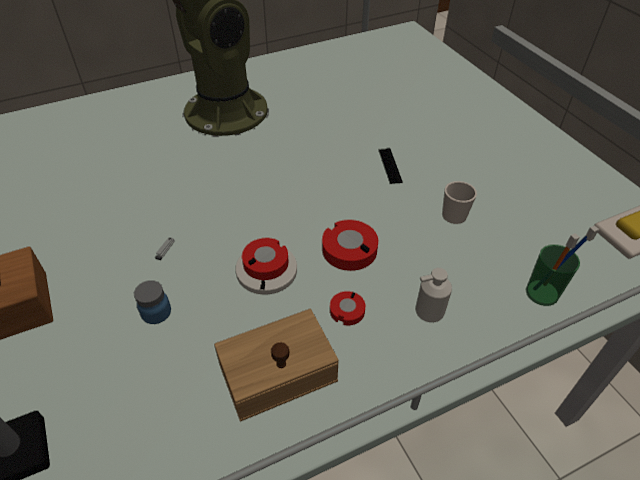

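View pics/side0.png

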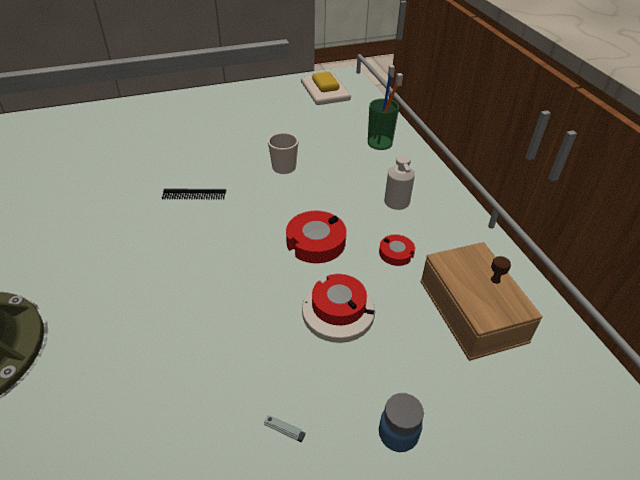

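Three red compacts show in the scene view: (266,258) on the white dock, (350,243) large on the shelf, and (348,307) small on the shelf. The one at (266,258) fits because it is middle-sized and sits on the dock with the black stripe. I'll confirm it in a crop.

Run:
```python
from bench import manip
import cv2,numpy as np
a=cv2.imread('pics/scene0.png')[210:330,215:395];b=cv2.imread('pics/side0.png')[200:350,270:430]
cv2.imwrite('pics/crop.png',np.hstack([cv2.resize(a,(420,280),interpolation=2),cv2.resize(b,(300,280),interpolation=2)]))
print(manip.camera_params('wrist'))
```

```text
{'vfov': 65.34328071090518, 'cx': 318.59160881000156, 'cy': 240.10438272571795, 'tool_from_camera': array([[-7.65835125e-04, -9.44637897e-01, -3.28113786e-01,
         8.39983047e-02],
       [ 9.99999674e-01, -8.08025732e-04, -7.75080663e-06,
        -2.51754066e-04],
       [-2.57802677e-04, -3.28113685e-01,  9.44638208e-01,
        -1.65727500e-01],
       [ 0.00000000e+00,  0.00000000e+00,  0.00000000e+00,
         1.00000000e+00]])}
```

View pics/crop.png

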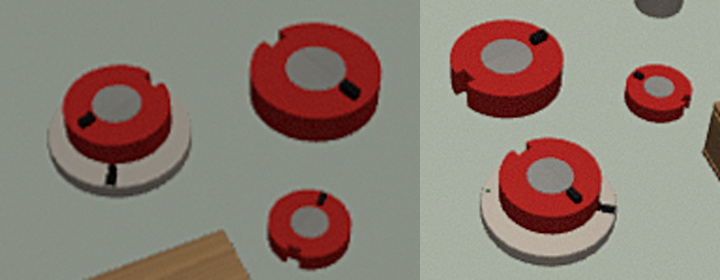

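>>> arm_command --steps '[[[0.03,-0.025,-0.02,-0.1],[0.06,-0.05,-0.04,-0.2],[0.09,-0.07,-0.06,-0.3],[0.12,-0.09,-0.07,-0.4],[0.15,-0.115,-0.07,-0.5],[0.18,-0.14,-0.07,-0.6],[0.21,-0.16,-0.07,-0.7],[0.24,-0.185,-0.07,-0.8],[0.27,-0.21,-0.07,-0.9],[0.3,-0.23,-0.07,-1.0],[0.33,-0.25,-0.07,-1.1],[0.36,-0.275,-0.07,-1.2]]]'

```text
time_s: 2.1
tool_pos: [0.4463, -0.267, 0.2792]
ee_rot: [180.0, 0.1, 84.1]
ft_force: [1.2, -1.0, -0.1]
opening: 0.997
gripper_force: 0.0
```

The crop confirms it: the docked compact is the middle-sized one, with its catch near the camera side and its notch at the rear. I'm moving above it.

>>> arm_command --steps '[[[0.03,0.02,0.02,-0.06],[0.06,0.04,0.04,-0.12],[0.09,0.055,0.06,-0.18],[0.12,0.075,0.08,-0.24],[0.15,0.09,0.1,-0.3],[0.171,0.104,0.115,-0.36],[0.171,0.104,0.115,-0.36],[0.171,0.104,0.115,-0.36]]]' --jaw 200 --grip_force 20

```text
time_s: 2.77
tool_pos: [0.5669, -0.1068, 0.1628]
ee_rot: [-179.9, -0.1, 104.7]
ft_force: [-0.8, -0.6, 0.4]
opening: 0.219
gripper_force: 0.0
```

```bash
cat > h.py <<'E'
from bench import manip
import cv2,numpy as np
from scipy.spatial.transform import Rotation as R
def look(fn,names=('compact','dock','pin','top','notch','catch')):
    o=manip.get_obs();p,d=manip.capture('wrist');cv2.imwrite(fn,p[:,:,::-1])
    k=manip.camera_params('wrist');T=np.eye(4);T[:3,:3]=R.from_euler('xyz',o['ee_rot'],degrees=True).as_matrix();T[:3,3]=o['tool_pos']
    T=T@k['tool_from_camera'];f=240/np.tan(np.radians(k['vfov']/2))
    v,u=np.mgrid[:480,:640];P=np.stack([(u-k['cx'])/f*d,(v-k['cy'])/f*d,d],-1)@T[:3,:3].T+T[:3,3]
    print(o['time_s'],o['tool_pos'].round(4),o['ee_rot'].round(1),round(o['opening'],3),o['ft_force'].round(2))
    for t in names:
        for r in manip.mark_of(t,'wrist')[:2]:print(t,np.round(r['centre'],4),round(r['p'],2))
    return p,d,P
def disc(p,P,c0,zlo,zhi,rmax):
    """circle fit of points with z band around c0; returns masks"""
    return (P[...,2]>zlo)&(P[...,2]<zhi)&(np.hypot(P[...,0]-c0[0],P[...,1]-c0[1])<rmax)
E
python3 - <<'E'
from h import *
p,d,P=look('pics/w1.png');np.savez('pics/w1.npz',p=p,P=P)
c=np.array([.567,-.109])
hsv=cv2.cvtColor(p,cv2.COLOR_RGB2HSV);red=(hsv[...,1]>120)&((hsv[...,0]<12)|(hsv[...,0]>168))
m=red&disc(p,P,c,.043,.055,.06)
print('red top',m.sum(),np.median(P[m][:,2]))
(x,y),r=cv2.minEnclosingCircle((P[m][:,:2]*1000).astype(np.float32));print('circle',x,y,r)
blk=p.max(-1)<60
for n,z in(('catch',(.052,.065)),('stripe',(.010,.027))):
    m=blk&disc(p,P,c,*z,.062);q=P[m]
    if len(q):print(n,len(q),q.mean(0).round(4),np.degrees(np.arctan2(q[:,1].mean()*1000-y,q[:,0].mean()*1000-x)))
E
```

```text
2.7667 [ 0.5669 -0.1068  0.1628] [-1.799e+02 -1.000e-01  1.047e+02] 0.219 [-0.79 -0.64  0.41]
compact [ 0.7193 -0.014   0.0016] 0.87
compact [ 0.5682 -0.1094  0.0256] 0.65
pin [ 0.6015 -0.1332  0.021 ] 0.83
top [ 0.5639 -0.11    0.0472] 0.86
top [ 0.7178 -0.0082  0.0181] 0.68
notch [5.321e-01 5.020e-02 4.000e-04] 0.73
notch [ 0.7335 -0.0408  0.0039] 0.58
catch [0.705  0.0086 0.0215] 0.9
catch [ 0.5741 -0.1359  0.053 ] 0.7
red top 7235 0.04984250311510746
circle 565.8267211914062 -108.3449935913086 44.021175384521484
catch 149 [ 0.5752 -0.1361  0.0574] -71.28775338476068
stripe 26 [ 0.6154 -0.1355  0.0176] -28.697502368757522
```

View pics/w1.png

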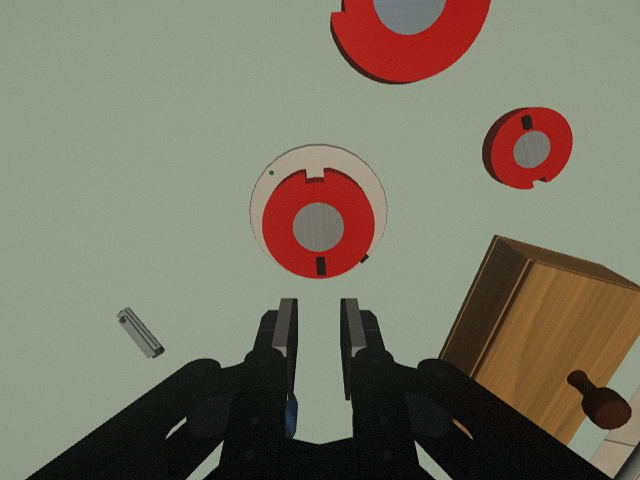

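The wrist view shows the compact centred at (318,222), its catch at (320,266), its notch at (315,172), the stripe at (364,259) and the green spot at (271,172). I'll refine the dock axis and pin direction from these.

Run:
```python
from h import *
z=np.load('pics/w1.npz');p,P=z['p'],z['P']
g=(p[...,1].astype(int)-p[...,0]>25)[160:185,255:290];G=P[160:185,255:290][g];print('green',len(G),G.mean(0) if len(G) else P[172,271])
b=(p.max(-1)<70)[250:270,355:375];B=P[250:270,355:375][b];print('stripe',B.mean(0));print(B[np.abs(B[:,2]-.016)<.003].mean(0))
s=G.mean(0) if len(G) else P[172,271]
e=B.mean(0)-s;print('pin dir',np.degrees(np.arctan2(e[1],e[0])))
c=(p.max(-1)<60)[250:285,305:335];C=P[250:285,305:335][c];C=C[C[:,2]>.054];print('catch',C.mean(0),C.min(0),C.max(0))
m=(abs(P[...,2]-.0165)<.004)&(np.hypot(P[...,0]-.566,P[...,1]+.109)<.07)
q=P[m][:,:2]*1000;(x,y),r=cv2.minEnclosingCircle(q.astype(np.float32));print('dock',x,y,r)
for t in['dock','notch']:
  for r in manip.mark_of(t,'wrist'):print(t,r['centre'],r['p'])
```

```text
green 15 [ 0.51856626 -0.08188194  0.01719344]
stripe [ 0.61538735 -0.13535751  0.01758553]
[ 0.61538735 -0.13535751  0.01758553]
pin dir -28.912452502781324
catch [ 0.5753341  -0.13644186  0.05769236] [ 0.5705148  -0.14365065  0.0540962 ] [ 0.58037977 -0.13010527  0.05951419]
dock 565.5867309570312 -108.26807403564453 59.81792068481445
notch [0.5321, 0.0502, 0.0004] 0.73
notch [0.7335, -0.0408, 0.0039] 0.58
```

>>> arm_command --steps '[[[-0.008,0,0.01,-0.02],[-0.016,0,0.02,-0.04],[-0.024,0,0.035,-0.058],[-0.032,0,0.05,-0.058],[-0.032,0,0.065,-0.058],[-0.032,0,0.08,-0.058],[-0.032,0,0.08,-0.058]]]'

```text
time_s: 3.8
tool_pos: [0.5725, -0.1398, 0.0803]
ee_rot: [-179.7, -0.2, 107.8]
ft_force: [-0.8, -0.5, 0.1]
opening: 0.217
gripper_force: 0.0
```

>>> arm_command --steps '[[[0.001,0.0035,0.0,0],[0.001,0.0035,0.006,0],[0.001,0.0035,0.012,0],[0.001,0.0035,0.018,0],[0.001,0.0035,0.024,0],[0.001,0.0035,0.027,0],[0.001,0.0035,0.029,0],[0.001,0.0035,0.029,0]]]'

```text
time_s: 4.47
tool_pos: [0.5778, -0.1376, 0.0543]
ee_rot: [-180.0, -0.0, 107.9]
ft_force: [0.5, 0.8, -0.0]
opening: 0.218
gripper_force: 0.0
```

```bash
python3 -c "
from h import *
p,d,P=look('pics/w2.png',())
print(manip.get_obs()['joints'])"
```

```text
4.4667 [ 0.5778 -0.1376  0.0543] [-180.    -0.   107.9] 0.218 [ 0.51  0.75 -0.02]
[ 39.89629449  22.47232555 -35.0231356  100.24516991  14.41197235
  61.82593766  17.92392595]
```

View pics/w2.png

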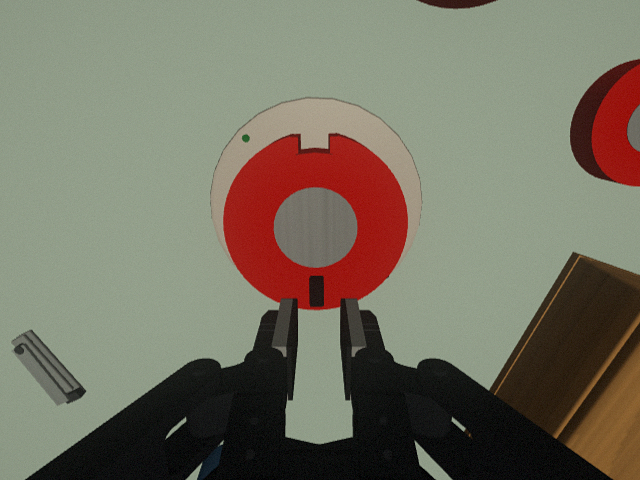

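```bash
python3 -c "
from h import *
p,d,P=look('pics/w3.png',())
for u in (284,290,294,345,350,356):
  for v in (300,304,310,325,345,375,393):print((u,v),P[v,u].round(4),p[v,u],end=' ')
  print()"
```

```text
4.5167 [ 0.5781 -0.1376  0.0547] [-180.    -0.   107.9] 0.22 [-0.65 -0.86 -0.02]
(284, 300) [ 0.5604 -0.1321  0.0823] [70 67 58] (284, 304) [ 0.5606 -0.1309  0.0877] [62 58 52] (284, 310) [ 0.561  -0.1309  0.0922] [68 64 55] (284, 325) [ 0.562  -0.131   0.1023] [65 65 57] (284, 345) [ 0.5631 -0.1314  0.1135] [63 63 56] (284, 375) [ 0.5652 -0.136   0.1223] [21 20 21] (284, 393) [ 0.5669 -0.1412  0.1241] [17 25 22] 
(290, 300) [ 0.5627 -0.1304  0.0839] [67 65 57] (290, 304) [ 0.563  -0.1309  0.0863] [69 64 57] (290, 310) [ 0.5633 -0.1309  0.091 ] [71 62 58] (290, 325) [ 0.564  -0.1304  0.1022] [30 27 20] (290, 345) [ 0.5648 -0.1297  0.1151] [21 21 20] (290, 375) [ 0.5681 -0.141   0.1154] [26 26 24] (290, 393) [ 0.5703 -0.1483  0.1152] [25 24 22] 
(294, 300) [ 0.5643 -0.1302  0.0833] [27 18 11] (294, 304) [ 0.5645 -0.1304  0.0862] [34 26 21] (294, 310) [ 0.5648 -0.1301  0.0916] [34 24 29] (294, 325) [ 0.5659 -0.1324  0.0982] [30 26 21] (294, 345) [ 0.5681 -0.1392  0.1006] [28 26 22] (294, 375) [ 0.5713 -0.1492  0.1044] [22 22 20] (294, 393) [ 0.5936 -0.2466  0.0009] [149 160 142] 
(345,
[... 304 characters left out ...]
0.1424  0.1153] [24 32 23] 
(350, 300) [ 0.5866 -0.124   0.0817] [70 62 57] (350, 304) [ 0.586  -0.1234  0.0865] [68 64 58] (350, 310) [ 0.5854 -0.1232  0.0919] [68 66 60] (350, 325) [ 0.5848 -0.1237  0.1022] [68 68 56] (350, 345) [ 0.5843 -0.1249  0.113 ] [25 22 22] (350, 375) [ 0.5876 -0.1348  0.1153] [24 27 23] (350, 393) [ 0.5897 -0.1411  0.1162] [36 35 31] 
(356, 300) [ 0.5888 -0.123   0.0823] [65 60 54] (356, 304) [ 0.5883 -0.1226  0.0865] [70 61 54] (356, 310) [ 0.5881 -0.1232  0.0905] [66 61 57] (356, 325) [ 0.5868 -0.123   0.1023] [66 65 56] (356, 345) [ 0.5858 -0.1235  0.1143] [67 66 60] (356, 375) [ 0.5841 -0.1231  0.1303] [22 18 17] (356, 393) [ 0.5824 -0.1213  0.1402] [21 23 18]
```

The depth puts the visible tips about 27 mm above the TCP at this opening, which doesn't match the description. I'll raise the arm, shut the jaws and measure the tips.

>>> arm_command --steps '[[[0,0,-0.01,0],[0,0,-0.02,0],[0,0,-0.02,0],[0,0,-0.02,0],[0,0,-0.02,0],[0,0,-0.02,0],[0,0,-0.02,0],[0,0,-0.02,0]]]' --jaw 255

```text
time_s: 5.23
tool_pos: [0.5779, -0.1376, 0.0746]
ee_rot: [-180.0, -0.0, 107.9]
ft_force: [-0.1, -0.3, -0.5]
opening: -0.003
gripper_force: 0.0
```

```bash
python3 -c "
from h import *
p,d,P=look('pics/w4.png',())
o=manip.get_obs();M=R.from_euler('xyz',o['ee_rot'],degrees=True).as_matrix()
Q=(P-o['tool_pos'])@M
m=(d>0)&(abs(Q[...,1])<.03)&(Q[...,2]<.012)&(P[...,2]>.062);q=Q[m]
print(m.sum());
for lo in range(-50,12,4):
  s=q[(q[:,2]*1000>=lo)&(q[:,2]*1000<lo+4)]
  if len(s):print(lo,len(s),(s.min(0)*1000).round(1),(s.max(0)*1000).round(1))
a,b=np.where(m);i=a.argmin();print(a[i],b[i])
cv2.imwrite('pics/w4c.png',cv2.resize(p[200:420,200:440,::-1],(720,660))[:600])
"
```

```text
5.2333 [ 0.5779 -0.1376  0.0746] [-180.    -0.   107.9] -0.003 [-0.1  -0.33 -0.52]
28593
-50 432 [  6.2 -14.3 -50. ] [ 12.1  12.7 -46. ]
-46 408 [  6.1 -14.4 -46. ] [ 11.9  12.9 -42. ]
-42 377 [  6.1 -14.4 -42. ] [ 11.9  12.8 -38. ]
-38 346 [  6.4 -14.3 -38. ] [ 11.8  12.7 -34. ]
-34 303 [  6.3 -13.9 -34. ] [ 11.9  12.2 -30. ]
-30 118 [  6.4  -7.2 -30. ] [ 11.9   8.9 -26.2]
299 303
```

View pics/w4c.png

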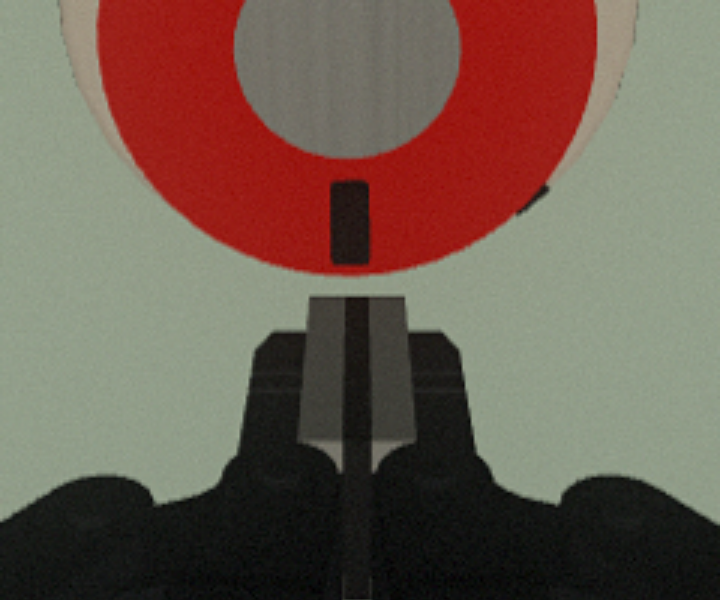

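The crop shows the shut fingertips ending at about (319,299) in the full picture. I'll check the tip height with the fixed cameras.

```bash
python3 -c "
from h import *
o=manip.get_obs();M=R.from_euler('xyz',o['ee_rot'],degrees=True).as_matrix()
for c in('side','scene'):
  p,d=manip.capture(c);k=manip.camera_params(c);f=240/np.tan(np.radians(k['vfov']/2))
  C=R.from_euler('xyz',k['orientation'],degrees=True).as_matrix()
  v,u=np.mgrid[:480,:640];P=np.stack([(u-k['cx'])/f*d,(v-k['cy'])/f*d,d],-1)@C.T+k['position']
  Q=(P-o['tool_pos'])@M
  m=(d>0)&(abs(Q[...,0])<.02)&(abs(Q[...,1])<.025)&(P[...,2]>.0595)&(Q[...,2]>-.08);q=Q[m]*1000
  print(c,m.sum())
  for lo in range(-60,16,6):
    s=q[(q[:,2]>=lo)&(q[:,2]<lo+6)]
    if len(s):print(lo,len(s),s.min(0).round(1),s.max(0).round(1))
  t=C.T@(o['tool_pos']-k['position']);x,y=(t[:2]/t[2]*f+[k['cx'],k['cy']]).astype(int);print(x,y)
  a=cv2.resize(p[max(y-50,0):y+50,x-60:x+60,::-1],(480,400),interpolation=2);cv2.imwrite(f'pics/{c}c.png',a)
cv2.imwrite('pics/both.png',cv2.resize(np.hstack([cv2.imread('pics/sidec.png'),cv2.imread('pics/scenec.png')]),(800,333)))
"
```

```text
side 528
-60 34 [-12.3 -14.2 -59.9] [ -5.3  10.1 -54.2]
-54 44 [-12.6 -15.1 -54. ] [ -0.5  14.2 -48.3]
-48 48 [-13.2 -14.8 -47.9] [  1.8  13.8 -42.1]
-42 49 [-12.3 -15.5 -41.9] [  4.9  12.8 -36. ]
-36 51 [-12.7 -14.9 -35.9] [  5.7  13.7 -30.1]
-30 27 [-12.4 -12.4 -29.9] [ -5.8  11.3 -24.1]
-24 5 [-10.3  -7.4 -23.5] [ -4.1   3.6 -20.2]
353 293
scene 276
-60 15 [-10.8  -5.9 -59.6] [ -5.4  13.2 -54.9]
-54 29 [-11.8 -15.5 -53.8] [  2.2  14.3 -48.1]
-48 35 [-11.   -6.6 -47.9] [  7.9  14.1 -42.2]
-42 35 [-11.1  -6.4 -41.9] [  6.6  13.7 -36.5]
-36 27 [-11.2  -7.5 -35.9] [  7.1  12.4 -30. ]
-30 8 [-10.4  -7.9 -29.9] [ -5.1   6.7 -26.3]
12 3 [-2.2 -1.4 14.1] [-0.6  2.3 15. ]
250 254
```

View pics/both.png

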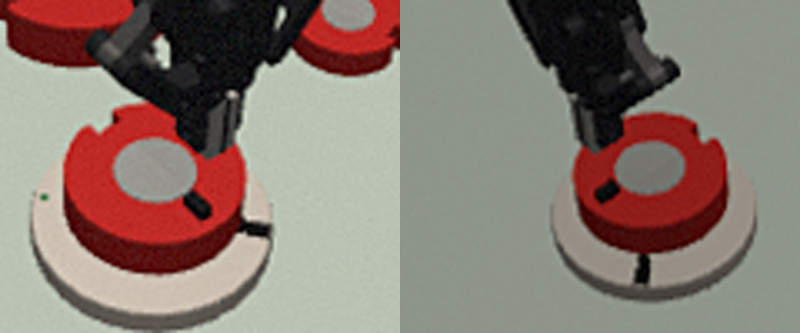

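Both fixed cameras agree that the real fingertips end about 27 mm short of the reported TCP, with the lateral position correct. I'll use that offset and lower the straddling fingers to a tip height of about 53 mm.

>>> arm_command --steps '[[[0,-0.002,0,0],[0,-0.002,0,0],[0,-0.002,0.005,0],[0,-0.002,0.012,0],[0,-0.002,0.02,0],[0,-0.002,0.028,0],[0,-0.002,0.035,0],[0,-0.002,0.04,0],[0,-0.002,0.044,0],[0,-0.002,0.044,0]]]' --jaw 200

```text
time_s: 6.22
tool_pos: [0.5755, -0.1381, 0.0297]
ee_rot: [-179.9, -0.1, 107.9]
ft_force: [-0.6, 0.0, -0.0]
opening: 0.21
gripper_force: 0.0
```

>>> arm_command --steps '[[[0,0,0.002,0],[0,0,0.004,0],[0,0,0.005,0],[0,0,0.005,0]]]'

```text
time_s: 6.55
tool_pos: [0.5767, -0.1384, 0.0264]
ee_rot: [180.0, 0.0, 107.9]
ft_force: [-0.8, 0.6, 3.8]
opening: 0.217
gripper_force: 1.6
```

```bash
python3 -c "
from h import *
p,d,P=look('pics/w5.png',('catch',))
o=manip.get_obs();M=R.from_euler('xyz',o['ee_rot'],degrees=True).as_matrix()
Q=(P-o['tool_pos'])@M*1000
print(Q[301,290],Q[301,350],P[301,350])
cv2.imwrite('pics/w5c.png',cv2.resize(p[100:420,160:480,::-1],(600,600)))
"
```

```text
6.55 [ 0.5767 -0.1384  0.0264] [180.    0.  107.9] 0.217 [-0.78  0.65  3.77]
catch [ 0.5729 -0.1354  0.0507] 0.81
[ 11.90073451 -12.34076208 -30.44340316] [ 11.01190884  12.1182913  -28.82833087] [ 0.58482695 -0.124144    0.05540738]
```

View pics/w5c.png

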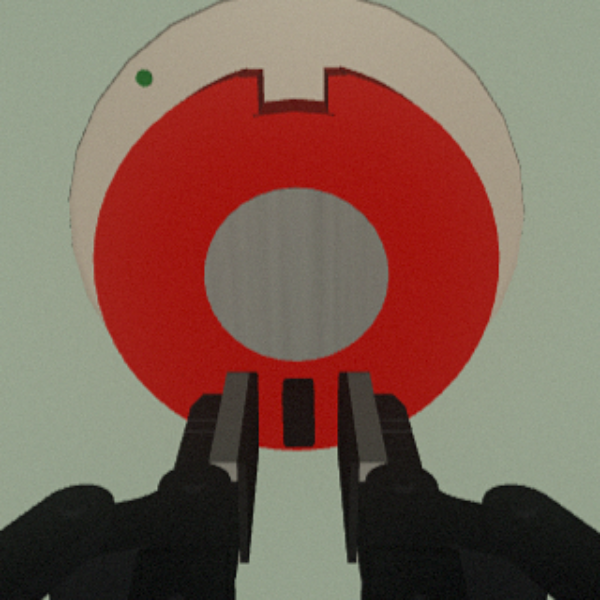

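The fingers straddle the catch, with the pads at (240,410) and (360,410) and the catch at (298,412) in the crop. They lightly touch the top face at 3.8 N, so I'll back up 3 mm and sweep clockwise.

>>> arm_command --steps '[[[0,0,-0.0025,0],[0.0002,-0.0031,-0.0025,0.1],[0.0006,-0.0062,-0.0025,0.2],[0.0014,-0.0092,-0.0025,0.3],[0.0024,-0.0121,-0.0025,0.4],[0.0038,-0.0149,-0.0025,0.5],[0.0054,-0.0175,-0.0025,0.6],[0.0073,-0.02,-0.0025,0.7],[0.0094,-0.0222,-0.0025,0.8],[0.0117,-0.0243,-0.0025,0.9],[0.0143,-0.0261,-0.0025,1.0],[0.0143,-0.0261,-0.0025,1.0]]]'

```text
time_s: 7.65
tool_pos: [0.5464, -0.1323, 0.0283]
ee_rot: [-180.0, 0.0, 50.5]
ft_force: [0.1, -0.6, -0.2]
opening: 0.215
gripper_force: 0.0
```

```bash
cat >> h.py <<'E'
def state(fn):
    p,d,P=look(fn,());hsv=cv2.cvtColor(p,cv2.COLOR_RGB2HSV)
    red=(hsv[...,1]>120)&((hsv[...,0]<12)|(hsv[...,0]>168))
    r=np.hypot(P[...,0]-.5657,P[...,1]+.1083);a=np.degrees(np.arctan2(P[...,1]+.1083,P[...,0]-.5657))
    m=red&(abs(P[...,2]-np.median(P[red&(r<.04)&(P[...,2]>.03)][:,2]))<.003)&(r<.05)
    (x,y),rr=cv2.minEnclosingCircle((P[m][:,:2]*1000).astype(np.float32))
    print('top z',np.median(P[m][:,2]).round(4),'circle',round(x,1),round(y,1),round(rr,1))
    h=np.histogram(a[m&(r>.0385)&(r<.043)],bins=np.arange(-180,181,3))[0]
    print('gaps at',[int(-180+3*i) for i in np.where(h==0)[0]])
    T=manip.get_obs()['tool_pos'];print('tool polar',np.hypot(T[0]-.5657,T[1]+.1083).round(4),np.degrees(np.arctan2(T[1]+.1083,T[0]-.5657)).round(1))
    print('j7',manip.get_obs()['joints'][6]);return p,d,P
E
python3 -c "
from h import *
p,d,P=state('pics/w6.png')"
```

```text
7.65 [ 0.5464 -0.1323  0.0283] [-180.     0.    50.5] 0.215 [ 0.14 -0.6  -0.16]
top z 0.0498 circle 564.9 -107.7 44.1
gaps at [-165, -162, -159, -156, -153, -150, -147, -114, -111, -108, -105, -102, -99, -96, 54, 57, 60, 63, 66]
tool polar 0.0307 -128.1
j7 -35.78201535510989
```

The push works: the notch has gone from about 108° to 61°, and the target is −29°. I'm continuing.

>>> arm_command --steps '[[[0.0002,-0.0031,0,0.1],[0.0006,-0.0062,0,0.2],[0.0014,-0.0092,0,0.3],[0.0024,-0.0121,0,0.4],[0.0038,-0.0149,0,0.5],[0.0054,-0.0175,0,0.6],[0.0073,-0.02,0,0.7],[0.0094,-0.0222,0,0.8],[0.0117,-0.0243,0,0.9],[0.0143,-0.0261,0,1.0],[0.0169,-0.0276,0,1.1],[0.0169,-0.0276,0,1.1]]]'

```text
time_s: 8.7
tool_pos: [0.5366, -0.1015, 0.0283]
ee_rot: [-180.0, 0.0, -12.4]
ft_force: [0.4, -0.1, -0.0]
opening: 0.211
gripper_force: 0.0
```

```bash
python3 -c "
from h import *
p,d,P=state('pics/w7.png')"
```

```text
8.7 [ 0.5366 -0.1015  0.0283] [-180.     0.   -12.4] 0.211 [ 0.45 -0.11 -0.02]
top z 0.0498 circle 566.4 -107.5 44.1
gaps at [-180, -177, -174, -171, -168, -165, -162, -159, -9, -6, -3, 0, 3, 132, 135, 138, 141, 144, 147, 150]
tool polar 0.0299 167.4
j7 -98.71698226827388
```

>>> arm_command --steps '[[[0.0002,-0.0031,0,0.1],[0.0006,-0.0062,0,0.2],[0.0014,-0.0092,0,0.3],[0.0024,-0.0121,0,0.4],[0.0032,-0.0138,0,0.46],[0.0032,-0.0138,0,0.46],[0.0032,-0.0138,0,0.46]]]'

```text
time_s: 9.33
tool_pos: [0.5426, -0.0895, 0.0284]
ee_rot: [180.0, -0.0, -38.5]
ft_force: [-0.4, 0.7, 0.5]
opening: 0.213
gripper_force: 0.0
```

```bash
python3 -c "
from h import *
p,d,P=state('pics/w8.png')
cv2.imwrite('pics/w8c.png',cv2.resize(p[80:400,160:480,::-1],(600,600)))
for r in manip.mark_of('notch','wrist')+manip.mark_of('pin','wrist'):print(r)"
```

```text
9.3333 [ 0.5426 -0.0895  0.0284] [180.   -0.  -38.5] 0.213 [-0.36  0.68  0.55]
top z 0.0498 circle 566.5 -107.8 44.2
gaps at [-36, -33, -30, -27, -24, 105, 108, 111, 114, 117, 120, 123, 156, 159, 162, 165, 168, 171, 174]
tool polar 0.0298 141.1
j7 -125.67462660374507
{'centre': [0.603, -0.1347, 0.0215], 'p': 0.91}
```

View pics/w8c.png

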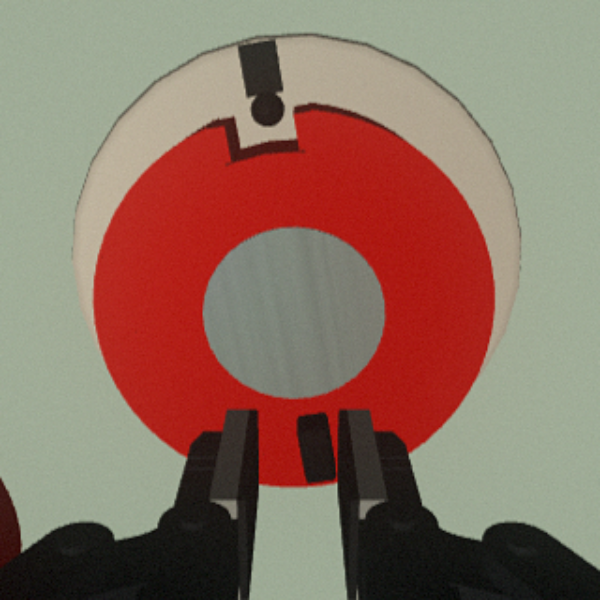

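The pin at (267,109) sits in the middle of the notch, which spans x 235–297. I'll back off, lift, shut the jaws and go over the middle.

>>> arm_command --steps '[[[0,0.002,0,0],[0,0.0025,-0.005,0],[0,0.0025,-0.015,0],[0,0.002,-0.022,0],[0.007,0,-0.022,0],[0.015,0,-0.022,0],[0.023,0,-0.022,0],[0.03,0,-0.022,0],[0.03,0,-0.022,0],[0.03,0,-0.022,0]]]'

```text
time_s: 10.32
tool_pos: [0.5659, -0.1085, 0.0498]
ee_rot: [180.0, 0.1, -38.8]
ft_force: [-0.1, 0.1, -1.1]
opening: 0.218
gripper_force: 0.0
```

>>> arm_command --steps '[[[0,0,0.004,0],[0,0,0.009,0],[0,0,0.014,0],[0,0,0.018,0],[0,0,0.021,0],[0,0,0.023,0],[0,0,0.023,0]]]' --jaw 255

```text
time_s: 10.9
tool_pos: [0.5656, -0.108, 0.027]
ee_rot: [180.0, 0.0, -38.8]
ft_force: [-0.1, -0.3, 0.4]
opening: -0.006
gripper_force: 0.0
```

```bash
python3 -c "
from h import *
p,d,P=state('pics/w9.png')"
```

```text
10.9 [ 0.5656 -0.108   0.027 ] [180.    0.  -38.8] -0.006 [-0.09 -0.25  0.37]
top z 0.0497 circle 566.8 -107.8 44.3
gaps at [-180, -177, -36, -33, -30, -27, -24, 96, 99, 102, 105, 108, 111, 114, 117, 120, 123, 126, 129, 132, 135, 138, 141, 144, 147, 150, 153, 156, 159, 162, 165, 168, 171, 174, 177]
tool polar 0.0003 61.9
j7 -124.5736694526549
```

The fingers are centred and the notch is still aligned, so I'll press.

>>> arm_command --steps '[[[0,0,0.002,0],[0,0,0.004,0],[0,0,0.006,0],[0,0,0.008,0],[0,0,0.01,0],[0,0,0.011,0],[0,0,0.012,0],[0,0,0.013,0],[0,0,0.013,0]]]'

```text
time_s: 11.7
tool_pos: [0.5659, -0.1082, 0.0176]
ee_rot: [179.9, 0.0, -38.8]
ft_force: [-9.2, 2.5, 22.4]
opening: 0.001
gripper_force: 11.2
```

```bash
python3 -c "
from h import *
p,d,P=state('pics/w10.png')"
```

```text
11.7 [ 0.5659 -0.1082  0.0176] [179.9   0.  -38.8] 0.001 [-9.21  2.46 22.39]
top z 0.0408 circle 566.8 -108.0 44.4
gaps at [-180, -177, -36, -33, -30, -27, -24, 96, 99, 102, 105, 108, 111, 114, 117, 120, 123, 126, 129, 132, 135, 138, 141, 144, 147, 150, 153, 156, 159, 162, 165, 168, 171, 174, 177]
tool polar 0.0002 38.8
j7 -124.78850118881668
```

The compact is home: the top measures about 40.8 mm, where it read 49.8 mm before against a true 49. The press force was 22 N. I'm retreating.

>>> arm_command --steps '[[[0,0,-0.002,0],[0,0,-0.004,0],[0,0,-0.01,0],[0,0,-0.02,0],[0,0,-0.04,0],[0,0,-0.07,0],[0,0,-0.1,0],[0,0,-0.13,0],[0,0,-0.13,0],[0,0,-0.13,0]]]'

```text
time_s: 12.58
tool_pos: [0.5676, -0.1083, 0.1472]
ee_rot: [-179.9, -0.3, -38.8]
ft_force: [0.5, -0.5, -0.1]
opening: 0.002
gripper_force: 0.0
```

```bash
python3 -c "
from h import *
p,d,P=state('pics/w11.png')"
```

```text
12.5833 [ 0.5676 -0.1083  0.1472] [-179.9   -0.3  -38.8] 0.002 [ 0.46 -0.5  -0.14]
top z 0.0408 circle 566.5 -108.0 44.1
gaps at [-36, -33, -30, -27, -24]
tool polar 0.0006 11.9
j7 -123.05059664741337
```

```bash
python3 -c "
from bench import manip
print(manip.finish_job())"
```

```text
the job is handed in; nothing more can be done
None
```

The compact is pressed home on the dock with its notch on the pin, the hand is clear, and the job is handed in (no verdict came back); the last look had the compact's top at about 40 mm and staying down.

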